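# Make up the hardness kit and the bearing kit

### The job

Make up two kits from the stock at the front of the bench. Hardness kit, blue tray: the solid steel reference disc flat in the large pocket and the black loupe upright in the small pocket. Bearing kit, yellow tray: the steel bearing ring flat in the large pocket with the gauge pin standing upright on the tray floor inside the ring's bore, and the oil bottle upright in the small pocket; leave the green carton and the green tape roll where they are.

Things in the scene. Friction and masses are not known exactly. Their poses are not given: they have to be found in the camera images.
- block: reference block: solid ground-steel disc with a few tiny dents on top, 64 mm diameter, 12 mm thick, about 0.3 kg, lying flat. Grip it across the diameter with the fingertips a few mm above its underside, so that they clear the 3 mm tray rim. Origin: centre of the underside; z up
- ring: bearing ring: plain bright steel ring, 62 mm outside, bore about 45 mm, 12 mm thick, about 0.12 kg, lying flat. Grip it across the outside with the fingertips a few mm above its underside, or by its wall. Origin: on its axis at the underside; z up
- loupe: eye loupe: short black barrel, 32 mm diameter, 26 mm high, about 0.03 kg, standing upright. Origin: centre of the underside; z up
- pin: gauge pin: small steel cylinder, 12 mm diameter, 30 mm high, about 0.026 kg, standing upright. Origin: centre of the underside; z up
- bottle: oil bottle: cream round bottle with a red cap and spout, 118 mm high, body 42 mm diameter up to about 70 mm high with a shoulder to 84 mm, about 0.09 kg, standing upright; grip the body. Origin: centre of the underside; z up
- blue_tray: flat rectangular blue kit tray, 92 (its x) x 168 (its y) x 6 mm, fixed to the bench; rubber dots at its corners and a pull tab on its -x edge. Floor 3 mm above the bench; rim and divider 4 mm wide, 3 mm higher than the floor. The divider makes two pockets: the large one, 84 (x) x 96 (y) mm, centred at y = +32 mm, and the small one, 84 (x) x 60 (y) mm, centred at y = -50 mm. Origin: centre of the underside; z up.
- yellow_tray: flat rectangular yellow kit tray, 92 (its x) x 168 (its y) x 6 mm, fixed to the bench; rubber dots at its corners and a pull tab on its -x edge. Floor 3 mm above the bench; rim and divider 4 mm wide, 3 mm higher than the floor. The divider makes two pockets: the large one, 84 (x) x 96 (y) mm, centred at y = +32 mm, and the small one, 84 (x) x 60 (y) mm, centred at y = -50 mm. Origin: centre of the underside; z up.
- carton: bystander: closed green cardboard carton, 71 (x) x 60 (y) x 50 mm, loose; leave it. Origin: centre of the underside
- tape: bystander: roll of green tape lying flat, 91 mm diameter, 20 mm high, loose; leave it. Origin: on its axis at the underside
- plinth_corner (a point): fixed obstacle: near left top corner of the hardness tester's black plinth, 92 mm high; front edge runs on to x = 0.559, y = -0.522, left edge to x = 0.97, y = 0.14; flat tools lie on it. The tester's round table (radius 80 mm, x = 0.63, y = -0.25, underside z = 0.53) and higher dial head (to x = 0.50) overhang it: stay low at the right-hand tray, cross with the arm drawn in

How it is judged (in metres and radians):
At the end, for the whole second after the job is handed in: Every thing at rest and level (0.06 rad) on its tray's floor (2.5 mm), wholly in its pocket (3 mm allowed): blue tray: disc in the large, loupe in the small; yellow tray: ring in the large, bottle in the small, pin inside the ring's bore (axes within 20 mm) (x of block in the frame of blue_tray between -0.013 and 0.013 m and y of block in the frame of blue_tray between 0.013 and 0.051 m and z of block in the frame of blue_tray between 0 and 0.0055 m and linear speed of each of block, loupe, ring, bottle, pin below 0.02 m/s and angular speed of each of block, loupe, ring, bottle, pin below 0.2 rad/s and angle between each of block, loupe, ring, bottle, pin's own z axis and vertical below 0.06 rad and x of loupe in the frame of blue_tray between -0.029 and 0.029 m and y of loupe in the frame of blue_tray between -0.067 and -0.033 m and z of loupe in the frame of blue_tray between 0 and 0.0055 m and x of ring in the frame of yellow_tray between -0.014 and 0.014 m and y of ring in the frame of yellow_tray between 0.012 and 0.052 m and z of ring in the frame of yellow_tray between 0 and 0.0055 m and x of bottle in the frame of yellow_tray between -0.024 and 0.024 m and y of bottle in the frame of yellow_tray between -0.062 and -0.038 m and z of bottle in the frame of yellow_tray between 0 and 0.0055 m and horizontal distance between pin and ring below 0.02 m and z of pin in the frame of yellow_tray between 0 and 0.0055 m); the robot touches nothing.
It fails at once if the green carton or the green tape roll is shifted by more than 15 mm (distance of any of carton, tape from where it was at the start of the episode above 0.015 m).
It also fails if it takes over 112 s, if anything falls off the work surface, if the arm or the gripper's body presses on something with over 40 N, if the wrist force passes 120 N, or if a joint passes its speed limit or range.

### The arm

A 7-joint arm with a two-finger parallel gripper is mounted at the origin on a cart in front of the work surface, level with it; the furniture and walls round the work are solid. World frame = base frame: x ahead of the robot, y to its left, z up, the work surface at z = 0. Lengths are in m, angles in degrees, forces in N, time in s.
With the tool pointing down it reaches from about 0.425 to 1.025 m from the base axis. Payload 3.6 kg.
Tool frame: the origin (TCP) lies at the very end of the fingers, on their centre line; the grasp point (between the pads) lies 19 mm behind it; z points along the fingers, y is the line along which they close (so a half turn about z gives the same grasp; the last joint's range is limited). The gripper opens to 85 mm and grips with 20 to 120 N. Pads are 22 mm wide; open, the fingers measure 114 mm over their backs; the gripper's body (76 mm by 85 mm) begins 54 mm behind the grasp point. The pads swing forward as they close: fully open they stand 13 mm farther back than shut.
Start: joints at [-71.018, 33.873, 2.773, 92.16, -1.908, 54.013, -1.931], TCP at [0.299, 0.661, 0.231] pointing down, gripper open.
Joint ranges: [-153.93, 153.93], [-27.13, 128.08], [-72.61, 78.16], [10.71, 143.7], [-87.88, 267.88], [4.46, 118.87], [-176.78, 176.78]. Speed limits (degrees/s): [147.25, 147.25, 180, 180, 180, 180, 180].

### API

Orientations are given as [roll, pitch, yaw] about the fixed x, y, z axes, in that order (R = Rz(yaw) Ry(pitch) Rx(roll)).
In Python, from cell import robot, imaging, ticket gives the robot as it stands.
- The arm moves only by the tool send_rows, never from a script. Its argument "rows" is a list of rows, each a list of 7 numbers: the shift along the world's x, y, z in m, then the turn, a rotation vector about the world's x, y, z in rad, then the gripper command: -1 is fully open, 1 is shut, values between are in proportion. A call has 1 to 20 rows; each row shifts and turns the commanded pose from where the row before left it; what a row does not reach is not made up. A row lasts 1/10 s, in which the tool goes at most 50 mm and 8.59 degrees, less where a joint would pass 70% of its speed; a pose out of reach is approached as far as the arm can. A call with a gripper value outside its range is refused whole. The fingers move at their own pace and stop on an object; the grip force is fixed at half the most. Time passes only in rows, so rows that do not move let the fingers close. It gives the time, the measured TCP pose, the force, the opening and the grip force at its end, in the units of the state.
- robot.sense(): the state, without advancing time (a new reading comes with each control period).
- imaging.camera(name): name is "scene" or "top" or "wrist"; returns a dict with "frame" (400x640x3 uint8, red, green, blue), "fx", "fy", "cx", "cy" (pixels), "dist" ([k1, k2, p1, p2, k3] as OpenCV has them; the pictures are not rectified), "world_from_camera" (4x4, takes a point from camera to world coordinates). Camera axes: x right, y down, z forward; pixel columns grow to the right and rows downward; lengths in m; the calibration is good to about 2 mm. A picture is of the moment at which its call begins. There is no depth.
- ticket.finish_job(): hands the job in; it is judged then, once.
The state is a dict: "clock": time; "joint_positions": joint angles; "qd": joint speeds; "joint_torque": joint torques, N m; "position": TCP position; "tool_rot": TCP orientation; "contact_force": force on the tool from outside, world axes, zero at the start; "wrist_torque": the same for the moment, N m; "grip_width": finger opening in m; "finger_force": force on a finger pad.
Only numpy, scipy, OpenCV 4.12 (cv2) and the standard library are available. Lean on these libraries where they do the work, as an engineer would, in place of code of your own. Each camera call takes 0.05 s, during which the arm holds its last target. There are 200 camera calls.

## Working session

There is one attempt and no reset: what is moved stays moved. The work goes in short steps, Python scripts to look and compute and a tool call to move; the robot and the scene stay as the last step left them, time stands still between calls to the robot, and variables do not carry over. Pictures are saved under pics/ and viewed, at most 16 in all, crops included, and the job is handed in when it is done.

Besides the shell and the picture viewer there is one more tool, called after "Request:" by a JSON object that holds its "api" and its "payload", one argument or row to a line. send_rows: Moves the arm, as the interface text tells. Its arguments: {"type":"object","properties":{"rows":{"type":"array"}},"required":["rows"]}

```bash
ls; mkdir -p pics; cat > h.py <<'E'
import numpy as np, cv2, pickle
from cell import robot, imaging, ticket
def shot(n, fn=None):
    c=imaging.camera(n)
    if fn:
        cv2.imwrite('pics/'+fn+'.png', c['frame'][:,:,::-1]); pickle.dump(c,open('pics/'+fn+'.pkl','wb'))
    return c
def load(fn): return pickle.load(open('pics/'+fn+'.pkl','rb'))
def KD(c): return np.array([[c['fx'],0,c['cx']],[0,c['fy'],c['cy']],[0,0,1.]]), np.array(c['dist'],float)
def px2w(c,uv,z):
    K,D=KD(c); p=cv2.undistortPoints(np.array(uv,float).reshape(-1,1,2),K,D).reshape(-1,2)
    T=np.array(c['world_from_camera']); d=np.c_[p,np.ones(len(p))]@T[:3,:3].T; o=T[:3,3]
    return o+d*((z-o[2])/d[:,2])[:,None]
def w2px(c,P):
    K,D=KD(c); T=np.linalg.inv(np.array(c['world_from_camera']))
    return cv2.projectPoints(np.array(P,float).reshape(-1,1,3),cv2.Rodrigues(T[:3,:3])[0],T[:3,3],K,D)[0].reshape(-1,2)
E
python3 - <<'E'
from h import *
for n in('top','scene'):
    c=shot(n,n+'0'); print(n,c['fx'],np.round(c['world_from_camera'],3).tolist())
print(robot.sense())
E
```

```text
pics
top 431.9688444777219 [[-0.006, -0.976, 0.216, 0.213], [-1.0, 0.006, -0.0, -0.079], [-0.001, -0.216, -0.976, 1.549], [0.0, 0.0, 0.0, 1.0]]
scene 505.9178590000467 [[0.562, -0.551, 0.617, -0.529], [-0.827, -0.368, 0.425, -0.805], [-0.007, -0.749, -0.663, 1.221], [0.0, 0.0, 0.0, 1.0]]
{'clock': 0.1, 'joint_positions': array([-71.01777682,  33.92244049,   2.76744056,  92.22774067,
        -1.90878737,  54.01486839,  -1.9299203 ]), 'qd': array([-0.01486702, -0.16188592, -0.01739109, -0.229552  ,  0.06550031,
        0.0766394 ,  0.06722058]), 'joint_torque': array([ 4.96351815e-03, -5.49995828e+01,  1.55334357e+00, -1.98824197e+01,
        9.72893526e-03,  3.84960818e-03, -1.74386553e-06]), 'position': array([0.2984788 , 0.65988617, 0.230239  ]), 'tool_rot': array([-1.79881217e+02,  5.91402157e-03,  1.55665867e+02]), 'contact_force': array([-0.6677552 ,  0.16095871, -0.82005844]), 'wrist_torque': array([ 0.03125674, -0.01906512,  0.06654926]), 'finger_force': 0.0, 'grip_width': 0.08551838906496517}
```

View pics/top0.png

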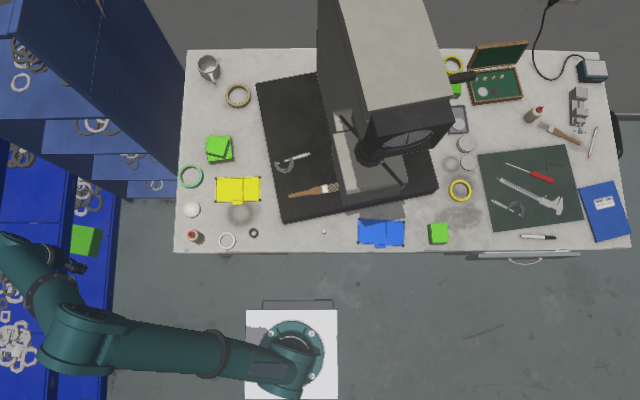

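View pics/scene0.png

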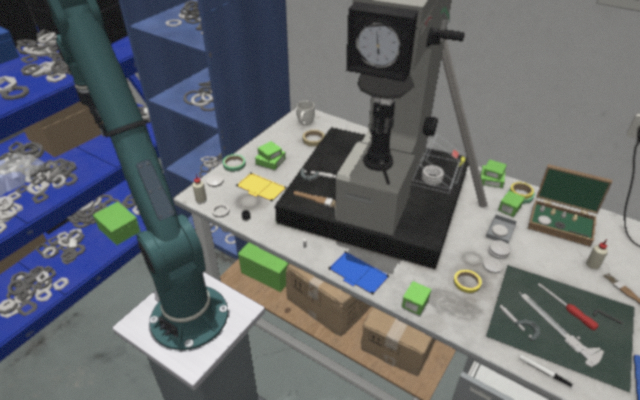

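The top view shows the bottle at (193,236), disc (191,209), ring (227,240), loupe (253,233) and pin (323,232). The yellow tray is at (238,190), the blue tray at (381,232), the tape at (190,176), and green cartons at (218,148) and (438,233). The scene view agrees.

```bash
python3 - <<'E'
from h import *
c=load('top0'); f=c['frame']
cv2.imwrite('pics/crop1.png',cv2.resize(f[160:260,170:350,::-1],None,fx=4.4,fy=4.4,interpolation=cv2.INTER_CUBIC))
hsv=cv2.cvtColor(f,cv2.COLOR_RGB2HSV)
def blobs(m,amin=100):
    n,l,s,ce=cv2.connectedComponentsWithStats(m.astype(np.uint8)); return [(s[i].tolist(),l==i) for i in range(1,n) if s[i][4]>amin]
for nm,lo,hi,z in(('yellow',22,34,.006),('blue',105,120,.006),('green',45,80,.02)):
    m=cv2.inRange(hsv,(lo,120,100),(hi,255,255))
    m[:130]=0; m[262:]=0;m[:,:170]=0;m[:,560:]=0
    for s,b in blobs(m,60):
        pts=np.argwhere(b)[:,::-1].astype(np.float32)
        W=px2w(c,pts,z)[:,:2].astype(np.float32)
        r=cv2.minAreaRect(W); print(nm,s,np.round(r[0],3),np.round(r[1],3),round(r[2],1),'mean',W.mean(0))
for nm,uv,z in(('bottle base?',(193,236),.06),('disc',(191.5,209),.012),('ring',(227,240),.012),('loupe',(253,233),.026),('pin',(323.5,232),.03)):print(nm,px2w(c,uv,z))
E
```

```text
yellow [215, 177, 45, 28, 1108] [0.574 0.201] [0.102 0.164] 1.3 mean [0.57812345 0.19999158]
yellow [449, 180, 22, 21, 136] [ 0.571 -0.622] [0.081 0.076] 89.6 mean [ 0.56927824 -0.6202083 ]
blue [358, 219, 46, 29, 1159] [ 0.413 -0.321] [0.163 0.101] 87.2 mean [ 0.41594386 -0.32206887]
green [205, 135, 26, 21, 379] [0.746 0.277] [0.092 0.077] 85.4 mean [0.7476114  0.27943712]
green [225, 143, 8, 16, 71] [0.721 0.228] [0.024 0.061] 76.8 mean [0.7165525  0.23289128]
green [208, 154, 16, 8, 72] [0.698 0.282] [0.027 0.056] 2.9 mean [0.6953631  0.28843632]
green [430, 223, 19, 20, 333] [ 0.412 -0.529] [0.07  0.062] 1.3 mean [ 0.4118025 -0.5293281]
bottle base? [[0.39922291 0.33917716 0.06      ]]
disc [[0.5039981  0.36334231 0.012     ]]
ring [[0.39057116 0.22909304 0.012     ]]
loupe [[0.41358029 0.13436883 0.026     ]]
pin [[ 0.41535281 -0.11578928  0.03      ]]
```

View pics/crop1.png

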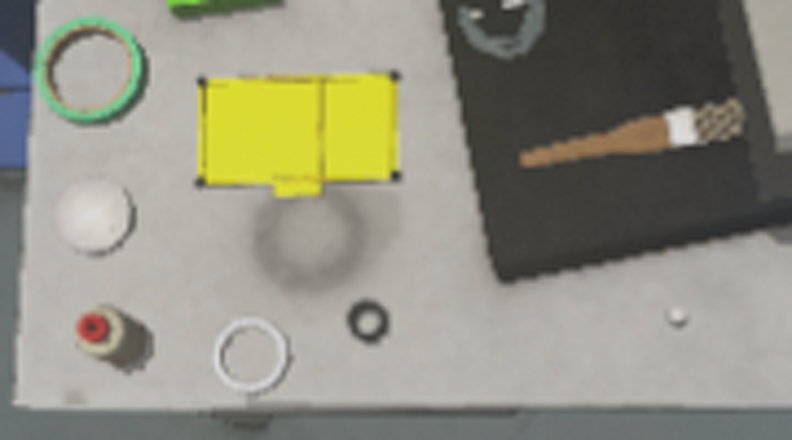

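The tray is oriented with its tab at -x, so the large pocket is on the left (+y). Next I'll move over the stock for a closer look with the wrist camera.

Request:
{"api": "send_rows", "payload": {
  "rows": [
    [0.014,-0.038,0.007,0,0,0.0425,-1],
    [0.014,-0.038,0.007,0,0,0.0425,-1],
    [0.014,-0.038,0.007,0,0,0.0425,-1],
    [0.014,-0.038,0.007,0,0,0.0425,-1],
    [0.014,-0.038,0.007,0,0,0.0425,-1],
    [0.014,-0.038,0.007,0,0,0.0425,-1],
    [0.014,-0.038,0.007,0,0,0.0425,-1],
    [0.014,-0.038,0.007,0,0,0.0425,-1],
    [0.014,-0.038,0.007,0,0,0.0425,-1],
    [0.014,-0.038,0.007,0,0,0.0425,-1],
    [0,0,0,0,0,0,-1],
    [0,0,0,0,0,0,-1]
  ]
}}

```text
clock: 1.3
position: [0.4391, 0.2795, 0.3013]
tool_rot: [180.0, -0.0, 179.8]
contact_force: [0.3, 0.6, -0.5]
grip_width: 0.0856
finger_force: 0.0
```

```bash
python3 - <<'E'
from h import *
c=shot('wrist','w1'); s=robot.sense(); print(s['clock'],s['position'],s['tool_rot'],s['joint_positions'],s['contact_force'])
print(np.round(c['world_from_camera'],3).tolist(),c['fx'],c['dist'])
t=load('top0'); f=t['frame'].astype(int)
hsv=cv2.cvtColor(t['frame'],cv2.COLOR_RGB2HSV)
for nm,lo,hi,x0,x1 in(('yellow',22,34,200,280),('blue',105,120,345,415)):
    m=cv2.inRange(hsv,(lo,120,60),(hi,255,255)); m[:160]=0;m[262:]=0;m[:,:x0]=0;m[:,x1:]=0
    m=cv2.morphologyEx(m,cv2.MORPH_CLOSE,np.ones((3,3)))
    m=cv2.morphologyEx(m,cv2.MORPH_OPEN,np.ones((1,25)))
    W=px2w(t,np.argwhere(m)[:,::-1],.005)[:,:2].astype(np.float32)
    r=cv2.minAreaRect(W); print(nm,r,W.mean(0))
print('plinth',px2w(t,(283.6,223.6),.092))
E
```

```text
1.35 [0.43843108 0.28091068 0.30114432] [ 1.79974988e+02 -2.81280284e-02  1.79995668e+02] [-38.17911245  14.37811739   0.6939731  114.07608052  -0.26722738
  51.55419851  52.65496782] [ 0.37742867 -0.3501212  -0.14993563]
[[0.003, 0.963, 0.27, 0.37], [1.0, -0.003, -0.001, 0.28], [-0.0, 0.27, -0.963, 0.445], [0.0, 0.0, 0.0, 1.0]] 312.62094797887175 [-0.0636806  0.         0.         0.         0.       ]
yellow ((0.5797434449195862, 0.2009473443031311), (0.1656455248594284, 0.0908394381403923), 89.68578338623047) [0.5796093  0.20024955]
blue ((0.4175110161304474, -0.32222646474838257), (0.16444426774978638, 0.08702195435762405), 89.4989242553711) [ 0.41730452 -0.32232872]
plinth [[0.43662838 0.02134036 0.092     ]]
```

View pics/w1.png

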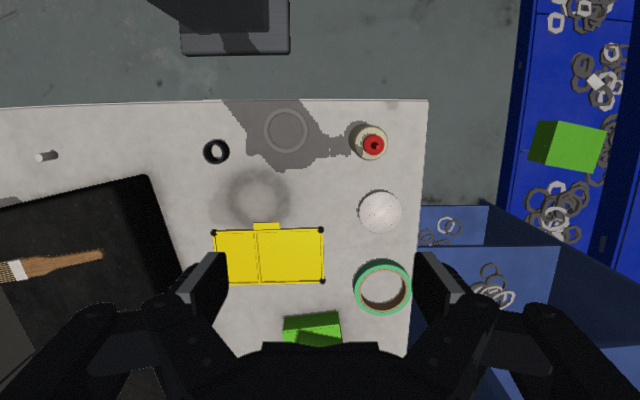

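The wrist view (right = +y, down = +x) shows the ring at (286,130), loupe top (216,152) and disc (380,212). The bottle cap is at (374,145), the pin at (46,156), and the yellow tray dots are at (214,233), (321,230) and (323,281). I'll refine these numerically.

```bash
python3 - <<'E'
from h import *
c=load('w1'); f=c['frame']; hsv=cv2.cvtColor(f,cv2.COLOR_RGB2HSV); g=cv2.cvtColor(f,cv2.COLOR_RGB2GRAY)
def big(m,box):
    x0,y0,x1,y1=box; k=np.zeros_like(m); k[y0:y1,x0:x1]=m[y0:y1,x0:x1]
    cs,_=cv2.findContours(k,cv2.RETR_EXTERNAL,cv2.CHAIN_APPROX_NONE); return max(cs,key=cv2.contourArea)
def circ(nm,ct,z):
    W=px2w(c,ct.reshape(-1,2),z)[:,:2].astype(np.float32); e=cv2.fitEllipse(W); print(nm,np.round(e[0],4),'axes',np.round(e[1],4))
circ('disc',big(cv2.inRange(g,190,255),(345,180,412,245)),.012)
for t in(120,150):print(g[212,355:405:4]) if t==120 else 0
print(g[130,258:316].tolist())
circ('loupe',big(cv2.inRange(g,0,90),(195,132,240,172)),.020)
circ('cap',big(cv2.inRange(hsv,(0,150,60),(6,255,255))|cv2.inRange(hsv,(174,150,60),(180,255,255)),(345,115,400,170)),.10)
circ('bottle',big(cv2.inRange(hsv,(8,40,90),(30,140,255)),(340,115,400,170)),.06)
circ('tape',big(cv2.inRange(hsv,(60,90,60),(90,255,255)),(340,250,415,325)),.02)
print('pin',px2w(c,(37,158),.03),px2w(c,(54,155),0.))
y=cv2.inRange(hsv,(20,150,80),(35,255,255)); y=cv2.morphologyEx(cv2.morphologyEx(y,cv2.MORPH_CLOSE,np.ones((5,5))),cv2.MORPH_OPEN,np.ones((1,60)))
ct=big(y,(200,210,340,300)); W=px2w(c,ct.reshape(-1,2),.006)[:,:2].astype(np.float32); print('ytray',cv2.minAreaRect(W))
cv2.imwrite('pics/crop2.png',cv2.resize(f[95:295,195:415,::-1],None,fx=2.9,fy=2.9,interpolation=cv2.INTER_CUBIC))
E
```

```text
disc [0.5009 0.3686] axes [0.0385 0.047 ]
[169 155 182 187 189 200 208 208 197 194 192 183 169]
[100, 102, 100, 100, 98, 104, 114, 113, 110, 98, 89, 95, 101, 101, 100, 100, 101, 99, 101, 101, 101, 101, 99, 98, 100, 100, 100, 100, 100, 100, 98, 100, 99, 100, 100, 101, 101, 102, 102, 99, 101, 102, 101, 101, 96, 99, 109, 115, 115, 107, 94, 98, 101, 103, 102, 101, 101, 102]
loupe [0.416  0.1384] axes [0.0312 0.0367]
cap [0.4004 0.3381] axes [0.0205 0.0219]
bottle [0.4018 0.3418] axes [0.0382 0.0403]
tape [0.6267 0.3762] axes [0.0872 0.0954]
pin [[ 0.41955191 -0.11850001  0.03      ]] [[ 0.41930973 -0.11745728  0.        ]]
ytray ((0.5789674520492554, 0.20183399319648743), (0.09123483300209045, 0.16785115003585815), 0.23932895064353943)
```

View pics/crop2.png

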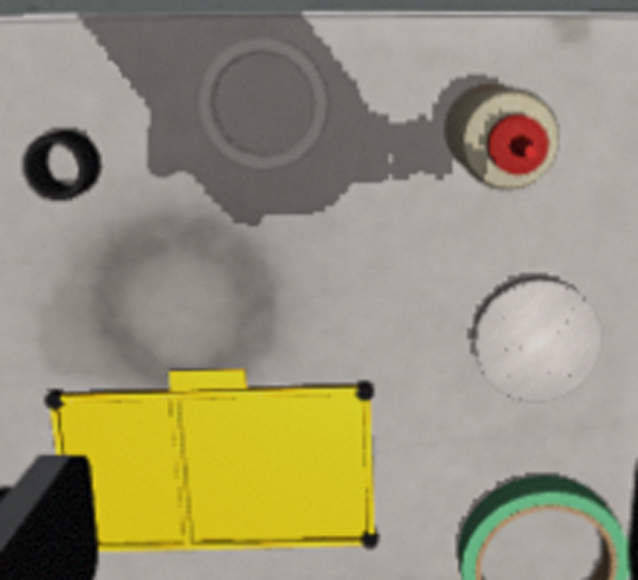

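```bash
python3 - <<'E'
from h import *
c=load('w1')
X=lambda u,v:(195+u/2.9,95+v/2.9)
for n,pts,z in(('disc',[(539.5,340),(478,340),(601,340),(539.5,278),(539.5,402)],.012),('ring',[(263,102.5),(199,102.5),(327,102.5),(263,38),(263,167)],.012),('loupe top',[(64,162)],.026),('dots',[(54,400),(364,390),(371,539)],.006)):
    print(n,np.round(px2w(c,[X(*p) for p in pts],z)[:,:2],4).tolist())
E
```

```text
disc [[0.5057, 0.3686], [0.5056, 0.3377], [0.5059, 0.3997], [0.4738, 0.367], [0.539, 0.3704]]
ring [[0.389, 0.2336], [0.3888, 0.2035], [0.3891, 0.2635], [0.3598, 0.2344], [0.4191, 0.2327]]
loupe top [[0.4145, 0.1419]]
dots [[0.5398, 0.1189], [0.5344, 0.2805], [0.6207, 0.2841]]
```

Request:
{"api": "send_rows", "payload": {
  "rows": [
    [0.022,0.03,0,0,0,0,-1],
    [0.022,0.03,-0.03,0,0,0,-1],
    [0.023,0.029,-0.04,0,0,0,-1],
    [0,0,-0.045,0,0,0,-1],
    [0,0,-0.045,0,0,0,-1],
    [0,0,-0.045,0,0,0,-1],
    [0,0,-0.045,0,0,0,-1],
    [0,0,-0.03,0,0,0,-1],
    [0,0,-0.01,0,0,0,-1],
    [0,0,-0.005,0,0,0,-1],
    [0,0,-0.003,0,0,0,-1],
    [0,0,0,0,0,0,-1]
  ]
}}

```text
clock: 2.55
position: [0.5046, 0.3682, 0.0078]
tool_rot: [179.9, 0.1, -180.0]
contact_force: [0.4, 0.1, -0.8]
grip_width: 0.0853
finger_force: 0.0
```

```bash
python3 - <<'E'
from h import *
c=shot('wrist','w2')
E
```

```text
(no output)
```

View pics/w2.png

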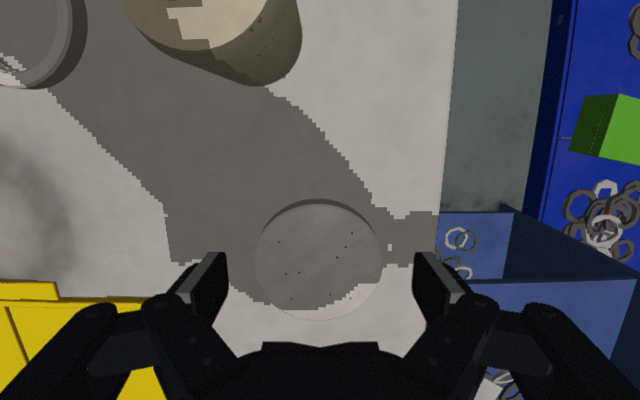

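The disc, centred at (318,259), sits symmetrically between the fingers, which are at 228 and 413. I'll feel downward next.

Request:
{"api": "send_rows", "payload": {
  "rows": [
    [0,0,-0.004,0,0,0,-1],
    [0,0,-0.004,0,0,0,-1],
    [0,0,0,0,0,0,-1]
  ]
}}

```text
clock: 2.9
position: [0.5037, 0.367, -0.0015]
tool_rot: [-180.0, -0.0, -180.0]
contact_force: [-0.3, -0.4, -0.2]
grip_width: 0.0853
finger_force: 0.0
```

```bash
python3 - <<'E'
from h import *
c=load('w2'); print(px2w(c,[(318.5,259)],.012), w2px(c,[(.5046,.3682,.012),(.5046,.3682+.0425,.02),(.5046,.3682-.0425,.0078)]), c['world_from_camera'])
E
```

```text
[[0.50291655 0.36786576 0.012     ]] [[319.18164642 262.11680965]
 [409.68609681 269.52511909]
 [235.23715655 258.06492852]] [[-7.78583886e-04  9.62420994e-01  2.71560721e-01  4.34873990e-01]
 [ 9.99998941e-01  4.15340159e-04  1.39508752e-03  3.68234897e-01]
 [ 1.22987144e-03  2.71561519e-01 -9.62420297e-01  1.51523881e-01]
 [ 0.00000000e+00  0.00000000e+00  0.00000000e+00  1.00000000e+00]]
```

Request:
{"api": "send_rows", "payload": {
  "rows": [
    [0,0,0,0,0,0,1],
    [0,0,0,0,0,0,1],
    [0,0,0,0,0,0,1],
    [0,0,0,0,0,0,1],
    [0,0,0,0,0,0,1]
  ]
}}

```text
clock: 3.4
position: [0.504, 0.3673, -0.0006]
tool_rot: [180.0, 0.0, -180.0]
contact_force: [-2.1, -0.9, 4.7]
grip_width: 0.0611
finger_force: 63.6
```

Request:
{"api": "send_rows", "payload": {
  "rows": [
    [0,0,0.01,0,0,0,1],
    [0,0,0.02,0,0,0,1],
    [0,0,0.04,0,0,0,1],
    [0,0,0.045,0,0,0,1],
    [0,0,0.045,0,0,0,1],
    [0,0,0.0,0,0,0,1]
  ]
}}

```text
clock: 4.0
position: [0.5077, 0.3699, 0.1655]
tool_rot: [179.5, 0.6, 180.0]
contact_force: [1.2, 1.3, -2.8]
grip_width: 0.0611
finger_force: 66.2
```

```bash
python3 - <<'E'
from h import *
c=shot('wrist','w3')
E
```

```text
(no output)
```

View pics/w3.png

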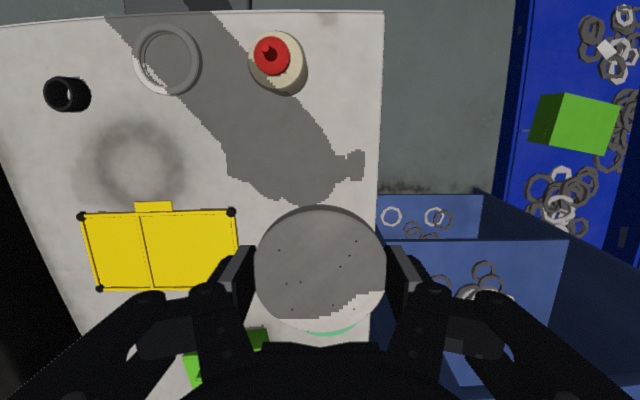

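The disc is held, centred and level at (320,265). I'll carry it towards the blue tray and look on the way.

Request:
{"api": "send_rows", "payload": {
  "rows": [
    [-0.0055,-0.035,0.005,0,0,0,1],
    [-0.0055,-0.042,0.005,0,0,0,1],
    [-0.0055,-0.042,0.005,0,0,0,1],
    [-0.0055,-0.042,0.005,0,0,0,1],
    [-0.0055,-0.042,0.005,0,0,0,1],
    [-0.0055,-0.042,0.005,0,0,0,1],
    [-0.0055,-0.042,0.005,0,0,0,1],
    [-0.0055,-0.042,0.005,0,0,0,1],
    [-0.0055,-0.042,0.005,0,0,0,1],
    [-0.0055,-0.042,0.005,0,0,0,1],
    [-0.0055,-0.042,0,0,0,0,1],
    [-0.0055,-0.035,0,0,0,0,1],
    [0,0,0,0,0,0,1],
    [0,0,0,0,0,0,1],
    [0,0,0,0,0,0,1]
  ]
}}

```text
clock: 5.55
position: [0.4372, -0.1216, 0.2078]
tool_rot: [179.9, -0.1, -179.9]
contact_force: [-0.4, 0.5, -2.8]
grip_width: 0.0611
finger_force: 66.2
```

```bash
python3 - <<'E'
from h import *
c=shot('wrist','w4'); print(robot.sense()['joint_positions'])
E
```

```text
[  7.35676288  16.65501605   2.99344266 127.35939725  -1.50805345
  36.11440384 101.60065898]
```

View pics/w4.png

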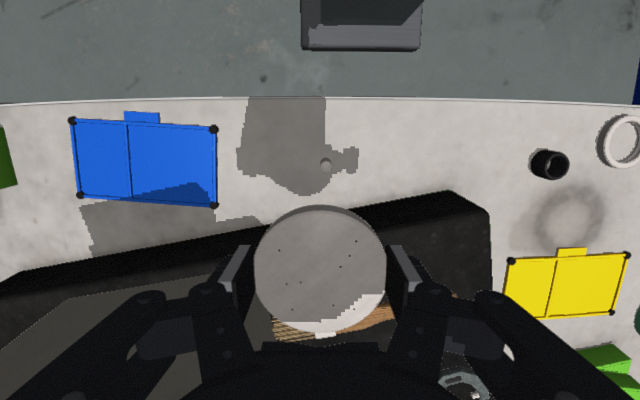

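The blue tray's dots are at (72,121), (214,129), (215,205) and (80,195), and the pin top is at (325,160).

```bash
python3 - <<'E'
from h import *
c=load('w4')
for n,d,z in(('blue',[(72,121),(214,129),(215,205),(80,195)],.007),('yel',[(512,261),(627,255),(613,312)],.007),('pin',[(325.5,161)],.03),('loupe',[(552,164)],.026)):
    W=px2w(c,d,z)[:,:2]; print(n,np.round(W,4).tolist(),W.mean(0))
    if n=='blue':
        print([np.linalg.norm(W[i]-W[(i+1)%4]) for i in range(4)])
        v=W[1]+W[2]-W[0]-W[3]; print('yaw',np.degrees(np.arctan2(-v[0],v[1]))); v=v/np.linalg.norm(v)
        print('large',W.mean(0)+.032*v,'small',W.mean(0)-.05*v)
E
```

```text
blue [[0.3697, -0.3983], [0.3811, -0.2361], [0.4669, -0.2422], [0.455, -0.4051]] [ 0.41818012 -0.32042106]
[np.float64(0.16257975058023477), np.float64(0.08601059870871253), np.float64(0.16338984793008232), np.float64(0.08561051183004881)]
yaw -4.118301294466971
large [ 0.42047824 -0.28850368] small [ 0.41458932 -0.37029195]
yel [[0.5388, 0.1182], [0.5339, 0.279], [0.6201, 0.2847]] [0.56430712 0.2272875 ]
pin [[0.4129, -0.1154]] [ 0.4129144  -0.11535327]
loupe [[0.4146, 0.1312]] [0.4145628  0.13122025]
```

Request:
{"api": "send_rows", "payload": {
  "rows": [
    [-0.004,-0.042,0,0,0,0,1],
    [-0.004,-0.042,0,0,0,0,1],
    [-0.004,-0.042,0,0,0,0,1],
    [-0.005,-0.041,0,0,0,0,1],
    [0,0,-0.03,0,0,0,1],
    [0,0,-0.045,0,0,0,1],
    [0,0,-0.045,0,0,0,1],
    [0,0,-0.035,0,0,0,1],
    [0,0,-0.02,0,0,0,1],
    [0,0,0,0,0,0,1],
    [0,0,0,0,0,0,1]
  ]
}}

```text
clock: 6.7
position: [0.4217, -0.2889, 0.0335]
tool_rot: [180.0, -0.0, -179.9]
contact_force: [1.0, -0.6, -1.4]
grip_width: 0.0609
finger_force: 66.3
```

Request:
{"api": "send_rows", "payload": {
  "rows": [
    [-0.001,0,-0.015,0,0,0,1],
    [0,0,-0.008,0,0,0,1],
    [0,0,-0.004,0,0,0,1],
    [0,0,-0.002,0,0,0,1],
    [0,0,-0.001,0,0,0,1],
    [0,0,0,0,0,0,1]
  ]
}}

```text
clock: 7.3
position: [0.4201, -0.2899, 0.0039]
tool_rot: [-180.0, 0.0, -180.0]
contact_force: [-0.9, -0.5, -2.0]
grip_width: 0.0612
finger_force: 66.4
```

Request:
{"api": "send_rows", "payload": {
  "rows": [
    [0,0,-0.001,0,0,0,1],
    [0,0,-0.001,0,0,0,1],
    [0,0,0,0,0,0,1]
  ]
}}

```text
clock: 7.6
position: [0.4201, -0.29, 0.0024]
tool_rot: [-180.0, 0.0, -180.0]
contact_force: [-0.5, 1.9, 4.8]
grip_width: 0.0609
finger_force: 67.4
```

Request:
{"api": "send_rows", "payload": {
  "rows": [
    [0,0,0,0,0,0,-1],
    [0,0,0,0,0,0,-1],
    [0,0,0,0,0,0,-1],
    [0,0,0,0,0,0,-1],
    [0,0,0.01,0,0,0,-1],
    [0,0,0.03,0,0,0,-1],
    [0,0,0.045,0,0,0,-1],
    [0,0,0.045,0,0,0,-1],
    [0,0.03,0,0,0,0,-1],
    [-0.002,0.045,0,0,0,0,-1],
    [-0.002,0.045,0,0,0,0,-1],
    [-0.002,0.045,0,0,0,0,-1],
    [0,0.0095,0,0,0,0,-1],
    [0,0,0,0,0,0,-1],
    [0,0,0,0,0,0,-1]
  ]
}}

```text
clock: 9.1
position: [0.4143, -0.1163, 0.132]
tool_rot: [-180.0, 0.1, 180.0]
contact_force: [0.5, 0.3, 0.6]
grip_width: 0.0857
finger_force: 0.0
```

```bash
python3 - <<'E'
from h import *
c=shot('wrist','w5'); s=robot.sense(); p=s['position']; print(s['joint_positions'])
print('pin exp px',w2px(c,[(.414,-.1155,.03)]),p)
cv2.imwrite('pics/w5c.png',cv2.resize(c['frame'][90:330,:400,::-1],None,fx=2,fy=2))
E
```

```text
[  5.24365231  23.30327603   5.69228371 133.91053063  -5.67350078
  22.91815943 105.57830515]
pin exp px [[320.59667117 202.7845257 ]] [ 0.4143009  -0.11693246  0.13193253]
```

View pics/w5c.png

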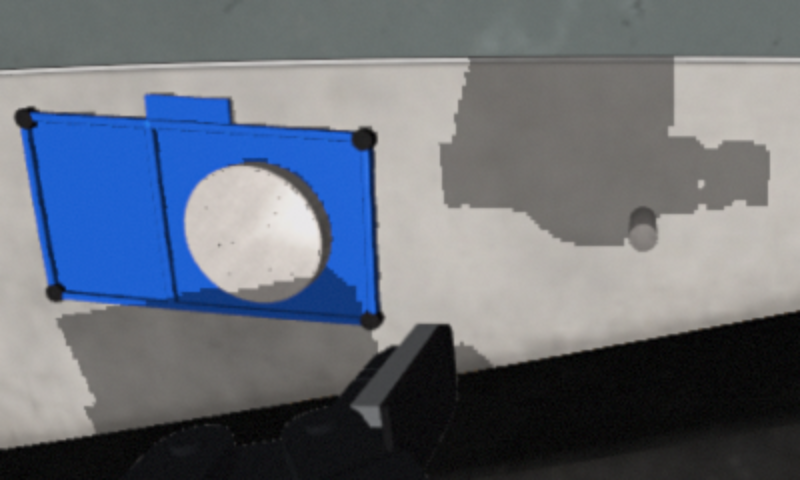

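The disc lies flat inside the large pocket (crop (255,232)). The pin top is at crop (643,238), about 5 mm farther in x than assumed, so I'll correct for that and descend.

Request:
{"api": "send_rows", "payload": {
  "rows": [
    [0.0045,0.0015,-0.02,0,0,0,-1],
    [0,0,-0.04,0,0,0,-1],
    [0,0,-0.035,0,0,0,-1],
    [0,0,-0.02,0,0,0,-1],
    [0,0,-0.01,0,0,0,-1],
    [0,0,-0.002,0,0,0,-1],
    [0,0,0,0,0,0,-1],
    [0,0,0,0,0,0,1],
    [0,0,0,0,0,0,1],
    [0,0,0,0,0,0,1],
    [0,0,0,0,0,0,1],
    [0,0,0,0,0,0,1],
    [0,0,0,0,0,0,1],
    [0,0,0,0,0,0,1],
    [0,0,0,0,0,0,1]
  ]
}}

```text
clock: 10.65
position: [0.4189, -0.1138, 0.0054]
tool_rot: [180.0, -0.0, -180.0]
contact_force: [-0.7, 0.7, 4.8]
grip_width: 0.0101
finger_force: 58.5
```

```bash
python3 - <<'E'
from h import *
c=load('w5'); W=px2w(c,[(127.5,206),(321.5,209)],[.015,.03][0])[0]; print('disc',W, 'target .4205 -.2885'); print(px2w(c,[(321.5,209)],.03))
E
```

```text
disc [ 0.42120846 -0.28782624  0.015     ] target .4205 -.2885
[[ 0.41930522 -0.1147559   0.03      ]]
```

Request:
{"api": "send_rows", "payload": {
  "rows": [
    [0,0,0.02,0,0,0,1],
    [0,0,0.04,0,0,0,1],
    [0,0,0.04,0,0,0,1],
    [0,0.01,0.04,0,0,0,1],
    [0.005,0.04,0,0,0,0,1],
    [0.005,0.04,0,0,0,0,1],
    [0.005,0.04,0,0,0,0,1],
    [0.005,0.04,0,0,0,0,1],
    [0.005,0.04,0,0,0,0,1],
    [0.033,0.034,0,0,0,0,1],
    [0.034,0.034,0,0,0,0,1],
    [0.034,0.035,0,0,0,0,1],
    [0.034,0.034,0,0,0,0,1],
    [0,0,-0.02,0,0,0,1],
    [0,0,-0.04,0,0,0,1],
    [0,0,-0.035,0,0,0,1],
    [0,0,-0.02,0,0,0,1],
    [0,0,0,0,0,0,1],
    [0,0,0,0,0,0,1]
  ]
}}

```text
clock: 12.55
position: [0.5785, 0.2329, 0.03]
tool_rot: [-180.0, -0.1, -180.0]
contact_force: [-0.2, -0.1, -0.5]
grip_width: 0.0099
finger_force: 58.5
```

Request:
{"api": "send_rows", "payload": {
  "rows": [
    [0,0,-0.01,0,0,0,1],
    [0,0,-0.006,0,0,0,1],
    [0,0,-0.003,0,0,0,1],
    [0,0,-0.001,0,0,0,1],
    [0,0,0,0,0,0,1]
  ]
}}

```text
clock: 13.05
position: [0.5787, 0.2331, 0.0101]
tool_rot: [180.0, -0.0, -180.0]
contact_force: [-0.0, -0.2, -0.3]
grip_width: 0.0099
finger_force: 58.5
```

Request:
{"api": "send_rows", "payload": {
  "rows": [
    [0,0,-0.001,0,0,0,1],
    [0,0,-0.001,0,0,0,1],
    [0,0,0,0,0,0,1]
  ]
}}

```text
clock: 13.35
position: [0.579, 0.2332, 0.0085]
tool_rot: [180.0, -0.0, -180.0]
contact_force: [-0.4, 0.4, 3.7]
grip_width: 0.01
finger_force: 58.7
```

Request:
{"api": "send_rows", "payload": {
  "rows": [
    [0,0,0,0,0,0,0.6],
    [0,0,0,0,0,0,0.2],
    [0,0,0,0,0,0,-1],
    [0,0,0,0,0,0,-1],
    [0,0,0.015,0,0,0,-1],
    [0,0,0.04,0,0,0,-1],
    [0,0,0.045,0,0,0,-1],
    [-0.02,0,0.03,0,0,0,-1],
    [-0.045,0,0,0,0,0,-1],
    [-0.045,0,0,0,0,0,-1],
    [-0.045,0,0,0,0,0,-1],
    [-0.035,0,0,0,0,0,-1],
    [0,0,0,0,0,0,-1],
    [0,0,0,0,0,0,-1]
  ]
}}

```text
clock: 14.75
position: [0.3886, 0.2335, 0.139]
tool_rot: [179.9, 0.0, -179.9]
contact_force: [1.0, 0.8, 0.7]
grip_width: 0.0853
finger_force: 0.0
```

```bash
python3 - <<'E'
from h import *
c=shot('wrist','w6'); print(robot.sense()['position'])
E
```

```text
[0.3900278  0.23375343 0.1389667 ]
```

View pics/w6.png

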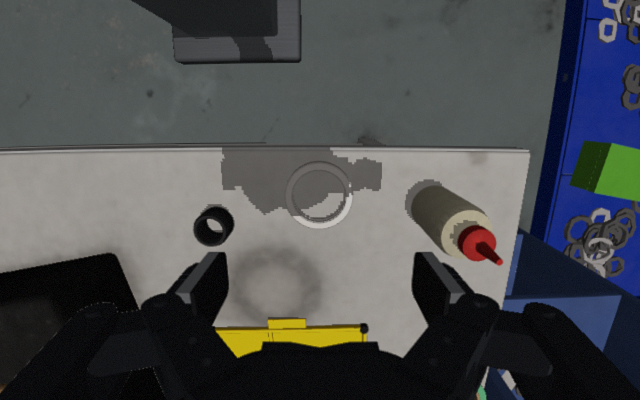

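The ring is at (319,194), between the fingers. The loupe top is at (215,226) and the bottle cap at (477,244).

```bash
python3 - <<'E'
from h import *
c=load('w6'); 
print('ring',px2w(c,[(319.5,194.5),(286.5,194.5),(352.5,194.5),(319.5,161),(319.5,228)],.012)[:,:2].round(4).tolist())
print('loupe',px2w(c,[(215,226)],.026)); print('cap',px2w(c,[(477,244)],.094))
E
```

```text
ring [[0.3876, 0.2337], [0.3876, 0.2042], [0.3875, 0.2632], [0.3576, 0.2336], [0.4194, 0.2337]]
loupe [[0.41261612 0.14195028 0.026     ]]
cap [[0.40048461 0.33825322 0.094     ]]
```

Request:
{"api": "send_rows", "payload": {
  "rows": [
    [-0.001,0,-0.03,0,0,0,-1],
    [0,0,-0.045,0,0,0,-1],
    [0,0,-0.035,0,0,0,-1],
    [0,0,-0.02,0,0,0,-1],
    [0,0,-0.008,0,0,0,-1],
    [0,0,-0.002,0,0,0,-1],
    [0,0,0,0,0,0,-1],
    [0,0,0,0,0,0,1],
    [0,0,0,0,0,0,1],
    [0,0,0,0,0,0,1],
    [0,0,0,0,0,0,1],
    [0,0,0,0,0,0,1]
  ]
}}

```text
clock: 16.0
position: [0.3884, 0.2335, -0.0003]
tool_rot: [179.9, 0.1, -180.0]
contact_force: [-0.6, -1.1, 10.8]
grip_width: 0.0592
finger_force: 61.8
```

Request:
{"api": "send_rows", "payload": {
  "rows": [
    [0,0,0.01,0,0,0,1],
    [0,0,0.03,0,0,0,1],
    [0,0,0.045,0,0,0,1],
    [0.02,0,0.025,0,0,0,1],
    [0.045,0,0,0,0,0,1],
    [0.045,0,0,0,0,0,1],
    [0.045,0,0,0,0,0,1],
    [0.0355,0,0,0,0,0,1],
    [0,0,0,0,0,0,1],
    [0,0,0,0,0,0,1]
  ]
}}

```text
clock: 17.0
position: [0.5782, 0.2326, 0.1085]
tool_rot: [180.0, -0.1, 180.0]
contact_force: [-0.2, -0.6, -1.9]
grip_width: 0.0584
finger_force: 65.0
```

```bash
python3 - <<'E'
from h import *
c=shot('wrist','w7'); print(robot.sense()['position'])
cv2.imwrite('pics/w7c.png',cv2.resize(c['frame'][180:340,220:430,::-1],None,fx=3,fy=3))
E
```

```text
[0.57672832 0.23284688 0.10819195]
```

View pics/w7c.png

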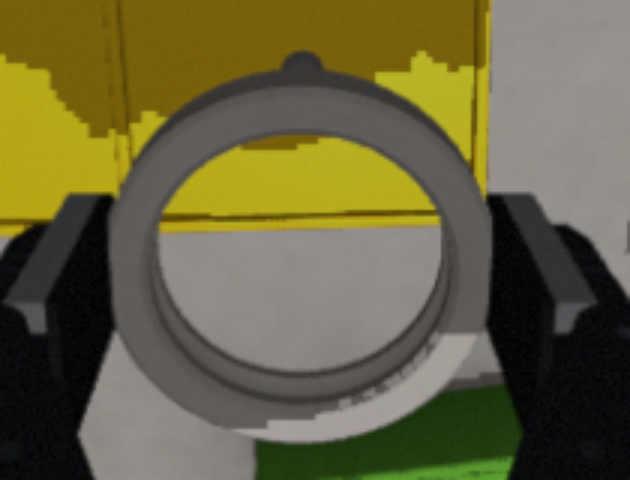

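```bash
python3 - <<'E'
from h import *
c=load('w7'); q=w2px(c,[(.573,.233,.033),(.579,.233,.033),(.573,.233,.003)]); print((q-[220,180])*3)
E
```

```text
[[299.83955308  79.16097188]
 [299.8480386  102.62505188]
 [299.80222419  48.51057815]]
```

The pin stands where expected (base front edge at crop v≈50). I'll lower the ring over it.

Request:
{"api": "send_rows", "payload": {
  "rows": [
    [0.001,0,-0.03,0,0,0,1],
    [0,0,-0.035,0,0,0,1],
    [0,0,-0.02,0,0,0,1],
    [0,0,-0.01,0,0,0,1],
    [0,0,-0.006,0,0,0,1],
    [0,0,-0.003,0,0,0,1],
    [0,0,0,0,0,0,1],
    [0,0,0,0,0,0,1]
  ]
}}

```text
clock: 17.85
position: [0.5798, 0.2334, 0.005]
tool_rot: [179.9, 0.0, -180.0]
contact_force: [-0.2, -0.4, -0.9]
grip_width: 0.0585
finger_force: 65.0
```

Request:
{"api": "send_rows", "payload": {
  "rows": [
    [0,0,-0.0015,0,0,0,1],
    [0,0,-0.001,0,0,0,1],
    [0,0,0,0,0,0,1]
  ]
}}

```text
clock: 18.15
position: [0.5798, 0.2333, 0.0029]
tool_rot: [179.9, 0.0, -180.0]
contact_force: [-1.2, -0.3, 5.8]
grip_width: 0.0587
finger_force: 65.7
```

Request:
{"api": "send_rows", "payload": {
  "rows": [
    [0,0,0,0,0,0,-1],
    [0,0,0,0,0,0,-1],
    [0,0,0,0,0,0,-1],
    [0,0,0,0,0,0,-1],
    [0,0,0.015,0,0,0,-1],
    [0,0,0.04,0,0,0,-1],
    [0,0,0.045,0,0,0,-1],
    [-0.017,-0.009,0.03,0,0,0,-1],
    [-0.038,-0.021,0,0,0,0,-1],
    [-0.038,-0.022,0,0,0,0,-1],
    [-0.038,-0.022,0,0,0,0,-1],
    [-0.036,-0.02,0,0,0,0,-1],
    [0,0,0,0,0,0,-1],
    [0,0,0,0,0,0,-1]
  ]
}}

```text
clock: 19.55
position: [0.4117, 0.1387, 0.1324]
tool_rot: [180.0, 0.0, 180.0]
contact_force: [0.3, 0.3, 0.5]
grip_width: 0.0854
finger_force: 0.0
```

```bash
python3 - <<'E'
from h import *
c=shot('wrist','w8'); print(robot.sense()['position'])
g=cv2.cvtColor(c['frame'],cv2.COLOR_RGB2GRAY); k=cv2.inRange(g,0,75); k[:150]=0;k[250:]=0;k[:,:270]=0;k[:,370:]=0
cs,_=cv2.findContours(k,cv2.RETR_EXTERNAL,cv2.CHAIN_APPROX_NONE); ct=max(cs,key=cv2.contourArea); print(cv2.boundingRect(ct))
W=px2w(c,ct.reshape(-1,2),.02)[:,:2].astype(np.float32);print(cv2.fitEllipse(W))
E
```

```text
[0.41338633 0.13957855 0.13243044]
(298, 183, 38, 42)
((0.41544201970100403, 0.13644413650035858), (0.031714387238025665, 0.03611985966563225), 87.91368103027344)
```

View pics/w8.png

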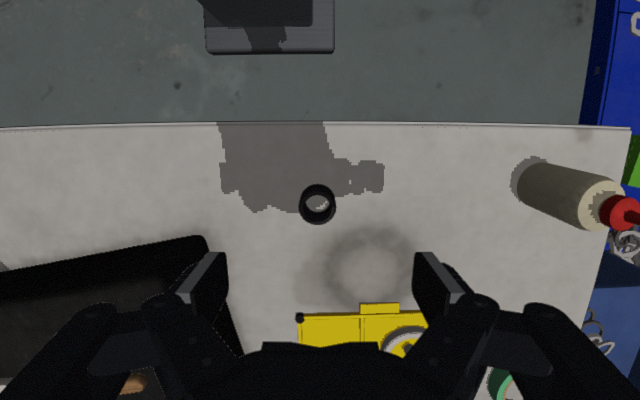

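The loupe is at (317,204), i.e. (0.415, 0.1365), between the fingers.

Request:
{"api": "send_rows", "payload": {
  "rows": [
    [0.0015,-0.002,-0.03,0,0,0,-1],
    [0,0,-0.045,0,0,0,-1],
    [0,0,-0.035,0,0,0,-1],
    [0,0,-0.015,0,0,0,-1],
    [0,0,-0.005,0,0,0,-1],
    [0,0,0,0,0,0,-1],
    [0,0,0,0,0,0,1],
    [0,0,0,0,0,0,1],
    [0,0,0,0,0,0,1],
    [0,0,0,0,0,0,1],
    [0,0,0,0,0,0,1],
    [0,0,0,0,0,0,1],
    [0,0,0,0,0,0,1]
  ]
}}

```text
clock: 20.9
position: [0.4146, 0.1375, 0.0029]
tool_rot: [180.0, -0.0, -180.0]
contact_force: [-0.3, 0.7, 6.5]
grip_width: 0.0296
finger_force: 58.8
```

Request:
{"api": "send_rows", "payload": {
  "rows": [
    [0,0,0.03,0,0,0,1],
    [0,0,0.045,0,0,0,1],
    [0,0,0.045,0,0,0,1],
    [0.0,-0.012,0.03,0,0,0,1],
    [0.005,-0.041,0,0,0,0,1],
    [0.005,-0.041,0,0,0,0,1],
    [0.005,-0.041,0,0,0,0,1],
    [0.005,-0.041,0,0,0,0,1],
    [0.005,-0.041,0,0,0,0,1],
    [0,-0.041,0,0,0,0,1],
    [0,-0.041,0,0,0,0,1],
    [-0.005,-0.041,0,0,0,0,1],
    [-0.005,-0.041,0,0,0,0,1],
    [-0.005,-0.041,0,0,0,0,1],
    [-0.005,-0.041,0,0,0,0,1],
    [-0.005,-0.041,0,0,0,0,1],
    [0,-0.004,0,0,0,0,1],
    [0,0,0,0,0,0,1],
    [0,0,0,0,0,0,1]
  ]
}}

```text
clock: 22.8
position: [0.414, -0.3691, 0.1519]
tool_rot: [179.9, -0.1, -179.9]
contact_force: [0.2, 0.9, 0.6]
grip_width: 0.0297
finger_force: 59.8
```

```bash
python3 - <<'E'
from h import *
s=robot.sense();print(s['joint_positions'].round(1),s['position'])
E
```

```text
[ 29.5  28.4  10.2 118.2  -8.6  34.3 135.7] [ 0.41401341 -0.36909276  0.15186647]
```

Request:
{"api": "send_rows", "payload": {
  "rows": [
    [0,-0.003,-0.03,0,0,0,1],
    [0,0,-0.045,0,0,0,1],
    [0,0,-0.04,0,0,0,1],
    [0,0,-0.02,0,0,0,1],
    [0,0,-0.007,0,0,0,1],
    [0,0,-0.002,0,0,0,1],
    [0,0,0,0,0,0,1],
    [0,0,0,0,0,0,1]
  ]
}}

```text
clock: 23.6
position: [0.4151, -0.3741, 0.0094]
tool_rot: [-179.9, 0.0, -180.0]
contact_force: [-0.1, -0.8, -0.2]
grip_width: 0.0296
finger_force: 59.8
```

Request:
{"api": "send_rows", "payload": {
  "rows": [
    [0,0,-0.0015,0,0,0,1],
    [0,0,-0.0015,0,0,0,1],
    [0,0,-0.001,0,0,0,1],
    [0,0,0,0,0,0,1]
  ]
}}

```text
clock: 24.0
position: [0.4146, -0.3742, 0.0059]
tool_rot: [-180.0, -0.0, 180.0]
contact_force: [-1.4, 2.1, 12.6]
grip_width: 0.0295
finger_force: 61.3
```

Request:
{"api": "send_rows", "payload": {
  "rows": [
    [0,0,0,0,0,0,-0.06],
    [0,0,0,0,0,0,-0.06],
    [0,0,0,0,0,0,-0.06],
    [0,0,0,0,0,0,-0.06],
    [0,0,0.015,0,0,0,-0.06],
    [0,0,0.04,0,0,0,-0.06],
    [0,0,0.045,0,0,0,-0.5],
    [0,0.01,0.045,0,0,0,-1],
    [0.005,0.035,0.03,0,0,0,-1],
    [0.005,0.042,0,0,0,0,-1],
    [0.005,0.042,0,0,0,0,-1],
    [0.005,0.042,0,0,0,0,-1],
    [0.005,0.042,0,0,0,0,-1],
    [0,0.042,0,0,0,0,-1],
    [0,0,0,0,0,0,-1]
  ]
}}

```text
clock: 25.5
position: [0.4388, -0.1124, 0.1795]
tool_rot: [179.8, -0.2, -179.4]
contact_force: [0.6, -0.0, -0.5]
grip_width: 0.0854
finger_force: 0.0
```

```bash
python3 - <<'E'
from h import *
c=shot('wrist','w9'); print(robot.sense()['position'])
cv2.imwrite('pics/w9c.png',cv2.resize(c['frame'][80:240,:220,::-1],None,fx=2.5,fy=2.5))
E
```

```text
[ 0.43903237 -0.11549591  0.1797106 ]
```

View pics/w9c.png

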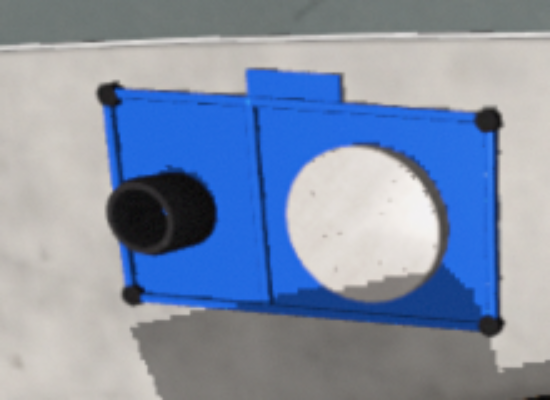

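The blue kit looks right: the loupe (crop (175,212)) stands in the small pocket and the disc lies in the large one. Next is the bottle.

Request:
{"api": "send_rows", "payload": {
  "rows": [
    [0,0.035,0,0,0,0,-1],
    [0,0.042,0,0,0,0,-1],
    [0,0.042,0,0,0,0,-1],
    [0,0.042,0,0,0,0,-1],
    [0,0.042,0,0,0,0,-1],
    [-0.0065,0.042,0,0,0,0,-1],
    [-0.0065,0.042,0,0,0,0,-1],
    [-0.0065,0.042,0,0,0,0,-1],
    [-0.0065,0.042,0,0,0,0,-1],
    [-0.0065,0.042,0,0,0,0,-1],
    [-0.006,0.042,0,0,0,0,-1],
    [0,0,0,0,0,0,-1],
    [0,0,0,0,0,0,-1]
  ]
}}

```text
clock: 26.85
position: [0.4013, 0.3362, 0.1794]
tool_rot: [-180.0, -0.1, -180.0]
contact_force: [-0.2, -0.6, 0.5]
grip_width: 0.0851
finger_force: 0.0
```

```bash
python3 - <<'E'
from h import *
c=shot('wrist','w10'); print(robot.sense()['position'])
hsv=cv2.cvtColor(c['frame'],cv2.COLOR_RGB2HSV)
m=cv2.inRange(hsv,(0,150,60),(6,255,255))|cv2.inRange(hsv,(174,150,60),(180,255,255)); m[:,:240]=0;m[:,400:]=0
cs,_=cv2.findContours(m,cv2.RETR_EXTERNAL,cv2.CHAIN_APPROX_NONE); ct=max(cs,key=cv2.contourArea); print(cv2.boundingRect(ct),cv2.minEnclosingCircle(ct))
print(w2px(c,[(.4005,.339,.0),(.4005,.339,.084),(.4005,.339,.094),(.4005,.339,.118)]).round(1).tolist())
E
```

```text
[0.40140026 0.33457501 0.17925416]
(310, 193, 29, 30) ((324.0, 207.98147583007812), 15.014923095703125)
[[322.3, 182.8], [323.1, 204.7], [323.2, 208.3], [323.5, 218.3]]
```

View pics/w10.png

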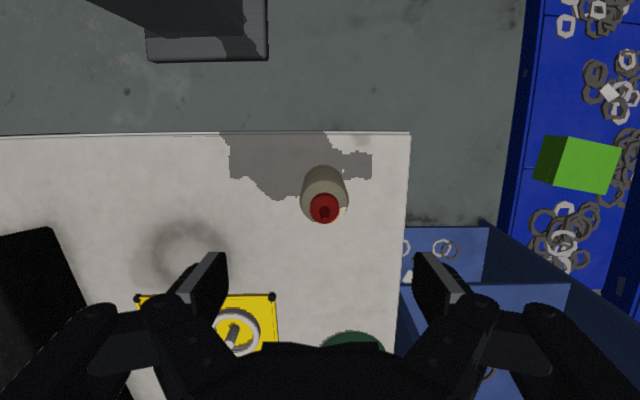

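The bottle matches (0.4005, 0.339), with the cap at (324,208). The ring and the standing pin are visible at (235,333).

Request:
{"api": "send_rows", "payload": {
  "rows": [
    [0,0.003,-0.02,0,0,0,-1],
    [0,0,-0.04,0,0,0,-1],
    [0,0,-0.04,0,0,0,-1],
    [0,0,-0.02,0,0,0,-1],
    [0,0,-0.007,0,0,0,-1],
    [0,0,0,0,0,0,-1],
    [0,0,0,0,0,0,-1]
  ]
}}

```text
clock: 27.6
position: [0.4018, 0.3387, 0.0531]
tool_rot: [180.0, -0.0, 179.9]
contact_force: [0.1, 0.1, -1.0]
grip_width: 0.0853
finger_force: 0.0
```

Request:
{"api": "send_rows", "payload": {
  "rows": [
    [0,0,-0.0025,0,0,0,-1],
    [0,0,0,0,0,0,1],
    [0,0,0,0,0,0,1],
    [0,0,0,0,0,0,1],
    [0,0,0,0,0,0,1],
    [0,0,0,0,0,0,1],
    [0,0,0,0,0,0,1]
  ]
}}

```text
clock: 28.3
position: [0.4008, 0.3396, 0.0503]
tool_rot: [180.0, -0.1, -180.0]
contact_force: [-0.3, -1.2, 6.0]
grip_width: 0.0392
finger_force: 59.9
```

Request:
{"api": "send_rows", "payload": {
  "rows": [
    [0,0,0.01,0,0,0,1],
    [0,0,0.03,0,0,0,1],
    [0,0,0.03,0,0,0,1],
    [0.015,-0.015,0,0,0,0,1],
    [0.026,-0.027,0,0,0,0,1],
    [0.028,-0.029,0,0,0,0,1],
    [0.028,-0.029,0,0,0,0,1],
    [0.028,-0.029,0,0,0,0,1],
    [0.028,-0.029,0,0,0,0,1],
    [0.018,-0.02,0,0,0,0,1],
    [0.01,-0.01,0,0,0,0,1],
    [0,0,-0.02,0,0,0,1],
    [0,0,-0.025,0,0,0,1],
    [0,0,-0.012,0,0,0,1],
    [0,0,-0.006,0,0,0,1],
    [0,0,0,0,0,0,1],
    [0,0,0,0,0,0,1]
  ]
}}

```text
clock: 30.0
position: [0.5819, 0.1518, 0.0572]
tool_rot: [180.0, -0.0, -180.0]
contact_force: [-0.2, 0.1, -1.5]
grip_width: 0.0388
finger_force: 60.8
```

Request:
{"api": "send_rows", "payload": {
  "rows": [
    [0,0,-0.0015,0,0,0,1],
    [0,0,-0.0015,0,0,0,1],
    [0,0,-0.001,0,0,0,1],
    [0,0,0,0,0,0,1]
  ]
}}

```text
clock: 30.4
position: [0.5821, 0.1514, 0.0534]
tool_rot: [180.0, -0.0, -180.0]
contact_force: [-1.2, -0.6, 4.4]
grip_width: 0.0391
finger_force: 61.3
```

Request:
{"api": "send_rows", "payload": {
  "rows": [
    [0,0,0,0,0,0,0],
    [0,0,0,0,0,0,-0.3],
    [0,0,0,0,0,0,-1],
    [0,0,0,0,0,0,-1],
    [0,0,0,0,0,0,-1],
    [0,0,0.02,0,0,0,-1],
    [0,0,0.04,0,0,0,-1],
    [0,0,0.045,0,0,0,-1],
    [0,0,0.045,0,0,0,-1],
    [-0.02,0.01,0.03,0,0,0,-1],
    [-0.045,0.02,0,0,0,0,-1],
    [-0.045,0.02,0,0,0,0,-1],
    [0,0,0,0,0,0,-1],
    [0,0,0,0,0,0,-1]
  ]
}}

```text
clock: 31.8
position: [0.4705, 0.2019, 0.2327]
tool_rot: [180.0, -0.1, -179.8]
contact_force: [1.2, -0.6, -0.1]
grip_width: 0.0856
finger_force: 0.0
```

```bash
python3 - <<'E'
from h import *
c=shot('wrist','w11'); print(robot.sense()['position'])
t=shot('top','top1'); s=shot('scene','scene1')
a=cv2.resize(c['frame'][180:400,200:440],(480,440)); b=cv2.resize(s['frame'][140:300,170:410],(800-480,213)); d=cv2.resize(t['frame'][160:265,170:330],(320,210))
o=np.zeros((440,800,3),np.uint8); o[:,:480]=a; o[:213,480:]=b; o[220:430,480:]=d
cv2.imwrite('pics/fin.png',o[:,:,::-1])
f0=load('top0')
for ti in(f0,t):
    h=cv2.cvtColor(ti['frame'],cv2.COLOR_RGB2HSV); m=cv2.inRange(h,(45,90,80),(90,255,255))
    for x0,y0,x1,y1 in((175,160,208,192),(425,215,455,250)): print(np.argwhere(m[y0:y1,x0:x1]).mean(0))
E
```

```text
[0.47195421 0.20129042 0.23281517]
[15.76190476 18.11111111]
[17.57640751 13.45576408]
[ 5.42857143 13.07142857]
[17.73246753 13.24415584]
```

View pics/fin.png

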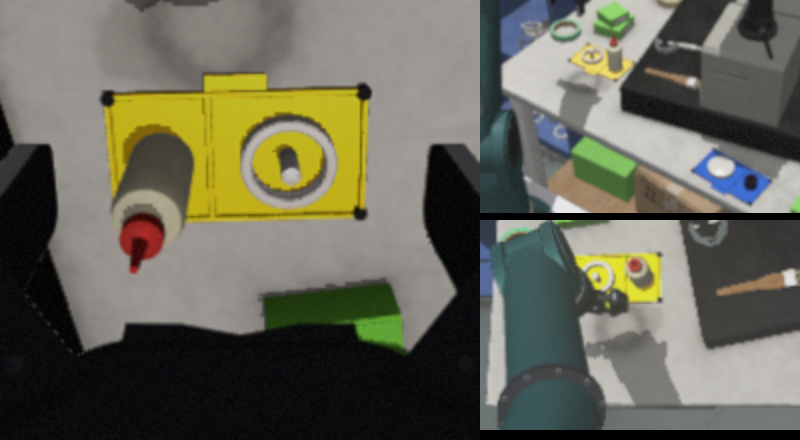

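The bottle stands in the small pocket (base about (158,145)). The ring is flat at (288,160) with the pin standing in its bore, the blue kit is intact, and the carton and tape look unmoved. I'm handing in.

```bash
python3 -c "
from cell import ticket; print(ticket.finish_job())"
```

```text
the job is handed in; nothing more can be done
None
```

Both kits are made up and the job was handed in at about 32 s; the last pictures show every piece upright or flat in its pocket, but the hand-in gave no verdict, and the arm hid the tape roll from the last top view.

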